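# Hold a connector housing home in the earth-bond test nest

## Task

Earth-bond test: pick up the bare aluminium housing from the grey mat, put it down flat on the test console's nest plate with its plain end towards the short fence, and press it into the corner so that it bears on both fences at once with both sprung contact pins pushed in. The pins shove the housing off as soon as it is let go, so finish while still holding it firmly pressed home against both fences. Leave the other housings and the things around the bench where they are.

Things in the scene. Friction and masses are not known exactly. Their poses are not given: they have to be found in the camera images.
- alu_housing_center (a point): The housing to test: bare silver aluminium box with a black cable gland, 40 mm (x) by 70 mm (y) by 58 mm tall, straight sides, about 0.24 kg, upright on the grey mat (3 mm thick). The point is its centre, 29 mm above its underside. x goes across its 40 mm width, z up; +y points to its plain flat end, -y to the end with the gland, a round nose 24 mm across standing 21 mm out at half height.
- nest_corner (a point): Inner corner of the nest: where the inner faces of the two fences would meet, at nest plate height. +x points into the back fence, +y into the end fence, z up; the free plate spreads towards -x (110 mm) and -y (170 mm). A housing that is home has its axes parallel to these, plain end (+y) to the end fence, centre at x -20, y -35, z +29 mm here.
- console: Test console, fixed to the bench: cream box with teal ends, 240 mm (x) by 268 mm (y), sloping panel on its -x side, flat smooth black nest plate on top, 55 mm above the bench. The nest with its two fences and contact pins is on that plate. Origin at the centre of its underside; the corner lies at x 75, y 60, z 55 mm from it.
- back_fence: The longer fence: aluminium bar 80 mm long, 14 mm thick, 18 mm above the nest plate; the housing's long (+x) side bears on it. Origin at the middle of its inner face's lower edge; axes as the corner's. Fingers beside a seated housing must stay higher than the fence, so hold the housing by its upper part.
- end_fence: The shorter fence, square to the other: aluminium bar 44 mm long, 14 mm thick, 18 mm above the nest plate; the housing's plain end bears on it. Origin at the middle of its inner face's lower edge; axes as the corner's. The fences stop short of each other in the corner.
- back_pin (a joint): Sprung brass contact pin, 8 mm across, standing 4 mm out of the back fence's inner face, 10 mm above the nest plate. 0 m = fully out, 0.004 = pushed flush with the fence. It pushes back with 1.2 N when first touched and 3.6 N when flush, enough to shove a loose housing off the fence.
- end_pin (a joint): The same sprung contact pin in the end fence: 0 m = fully out, 0.004 = flush; 1.2 to 3.6 N.
- black_housing_center (a point): Bystander on the mat: black plastic housing of the same shape and size (40 mm (x) by 70 mm (y) by 58 mm tall, straight sides); the point is its centre.
- blue_housing_center (a point): Bystander on the mat: blue painted housing with a grey gland, same shape and size (40 mm (x) by 70 mm (y) by 58 mm tall, straight sides); the point is its centre.
- scanner: Bystander: hand-held barcode scanner lying on the bench, about 160 by 70 mm, 34 mm high.
- screwdriver: Bystander: screwdriver with red handle, 180 mm long, lying on the bench.
- gland_jar: Bystander: small jar with blue cap, 56 mm across, 75 mm tall.
- label_roll: Bystander: roll of labels standing on its flat side, 76 mm across, 40 mm high.

How it is judged:
At the end, for the whole second after the job is handed in: Housing flat on the nest plate (height within 3 mm), plain end to the end fence, upright and square to the fences within 0.05 rad, over 1 N on each fence, each pin in by over 3 mm, at rest and held by the fingers, all through the last second (contact force between alu_housing and back_fence above 1 N and contact force between alu_housing and end_fence above 1 N and value of joint each of back_pin, end_pin above 0.003 m and x of alu_housing_center in the frame of nest_corner between -0.0235 and -0.017 m and y of alu_housing_center in the frame of nest_corner between -0.0385 and -0.032 m and z of alu_housing_center in the frame of nest_corner between 0.026 and 0.032 m and angle between the y axis of alu_housing_center and the y axis of nest_corner, either way round below 0.05 rad and angle between alu_housing_center's own z axis and vertical below 0.05 rad and contact force between the fingers and alu_housing above 1 N and linear speed of alu_housing below 0.01 m/s); the arm keeps its last pose, push and grip.
It fails at once if another housing is moved by more than 20 mm (distance of any of black_housing_center, blue_housing_center from where it was at the start of the episode above 0.02 m).
It fails at once if the scanner, screwdriver, jar or label roll is moved by more than 20 mm (distance of any of scanner, screwdriver, gland_jar, label_roll from where it was at the start of the episode above 0.02 m).
It also fails if it takes over 64 s, if anything falls off the work surface, if the arm or the gripper's body presses on something with over 40 N, if the wrist force passes 120 N, or if a joint passes its speed limit or range.

## Robot

A 6-joint arm with a two-finger parallel gripper is mounted at the origin on the work surface. World frame = base frame: x ahead of the robot, y to its left, z up, the work surface at z = 0. Lengths are in m, angles in rad, forces in N, time in s.
With the tool pointing down it reaches from about 0.3 to 1 m from the base axis. Payload 5.1 kg.
Tool frame: the origin (TCP) lies at the very end of the fingers, on their centre line; the grasp point (between the pads) lies 19 mm behind it (tcp_to_grasp is the distance from the TCP to the grasp point, in m); z points along the fingers, y is the direction in which the jaws open and shut (so a half turn about z gives the same grasp; the last joint's range is limited). The gripper opens to 95 mm and grips with 3 to 60 N. Pads are 20 mm wide; open, the fingers measure 119 mm over their backs; the gripper's body (75 mm by 180 mm) begins 59 mm behind the grasp point.
Start: joints at [1.128, 0.124, 1.65, -0, 1.367, -0.083], TCP at [0.229, 0.608, 0.215] pointing down, gripper open.
Joint ranges: [-2.61, 2.61], [-1.02, 2.33], [0.03, 2.71], [-1.35, 4.49], [0.32, 2.68], [-2.91, 2.91]. Speed limits (rad/s): [2.57, 2.57, 3.14, 3.14, 3.14, 3.14].

## Interface

Orientations are given as a rotation vector (axis times angle).
In Python, from bench import * gives the robot as it stands.
- The arm moves only by the tool play_rows, never from a script. Its argument "commands" is a list that holds one entry, the list of rows, each a list of 7 numbers: the shift along the tool's x, y, z in m, then the turn, a rotation vector about the tool's x, y, z in rad, then the gripper's target within -1 to 1 (fully open at 1, half-way at 0, shut at -1). A call has 1 to 20 rows; each row is the pose to reach, as a shift and turn from the pose measured when the call began, along the tool's axes at that moment; what a row does not reach only later rows make up. A row lasts 1/12 s, in which the tool goes at most 41.7 mm and 7.16 degrees, less where a joint would pass 70% of its speed; a pose out of reach is approached as far as the arm can. A call with a gripper value outside its range is refused whole. The fingers move at their own pace and stop on an object; "newtons" is the grip in N (left out, the last holds). Time passes only in rows, so rows that repeat a pose let the fingers close. It gives the time, the measured TCP pose, the force and the opening at its end, in the units of the state.
- state(): the state, without advancing time (a new reading comes with each control period).
- capture(name): name is "scene" or "side" or "wrist"; returns the picture (480x640x3 uint8, red, green, blue); there is no depth.
- get_calibration(name): a dict with "fov_y" (degrees; the focal length in pixels is half the picture's height over the tangent of half this angle, whatever the lens; pixels are square), "cx", "cy" (the principal point, pixels), "eye" and "orientation" of the camera in the world; the wrist camera has in their place "tool_from_camera" (4x4, takes a point from camera to tool coordinates, whose origin is the TCP and whose axes are the flange's). Camera axes: x right, y up, looking along -z (the intrinsics and any distortion apply to the point x, -y, -z); pixel columns grow to the right and rows downward; lengths in m; the calibration is good to about 2 mm. The wrist camera is an equidistant fisheye: a pixel r from the principal point sees the ray r / f radians off the axis. A picture is of the moment at which its call begins: read the wrist's pose just before it. get_calibration takes no time and is no camera call.
- close_job(): hands the job in, once; it reports no verdict.
Trained networks look in the newest picture that a camera, given by its name, has taken for a name from the list of things; names that differ only in an ending like _2 or _b are one class to them, and where a whole thing is asked for, a point or a joint stands for the part that bears it (a point fixed in the world has none). Each returns a list of dicts, best first, with "conf" (0 to 1); they miss things now and then, are a little off and sometimes report something else, mostly with a low value. They report only what shows in the picture. A call takes as long as a camera call.
- spot_in(camera, label): "point" ([x, y, z] in m, in world coordinates, good to about 4 mm: the middle of the surface that is visible of it).
- trace(camera, label): "mask" (480x640 bool, what is visible of it).
The state is a dict: "clock": time; "q": joint angles; "qvel": joint speeds; "joint_torque": joint torques, N m; "tcp_pos": TCP position; "ee_rot": TCP orientation; "ft_force": force on the tool from outside, world axes, zero at the start; "moment": the same for the moment, N m; "gripper_width": finger opening in m.
Only numpy, scipy, OpenCV 4.12 (cv2) and the standard library are available. Lean on these libraries where they do the work, as an engineer would, in place of code of your own. Each camera call takes 0.05 s, during which the arm holds its last target.

## Working session

There is one attempt and no reset: what is moved stays moved. The work goes in short steps, Python scripts to look and compute and a tool call to move; the robot and the scene stay as the last step left them, time stands still between calls to the robot, and variables do not carry over. Pictures are saved under pics/ and viewed, and the job is handed in when it is done.

Besides the shell and the picture viewer there is one more tool, called after "Emit:" by a JSON object that holds its "api" and its "payload". play_rows: Moves the arm, as the interface text tells. Its arguments: {"type":"object","properties":{"commands":{"type":"array","items":{"type":"array","items":{"type":"array","items":{"type":"number"}}}},"newtons":{"type":"number"}},"required":["commands"]}

```bash
ls; mkdir -p pics; python3 - <<'E'
from bench import *
import cv2
print(state())
for n in ("scene","side","wrist"):
    im=capture(n); cv2.imwrite(f"pics/{n}0.png",im[:,:,::-1]); print(n,get_calibration(n))
for c in ("scene","side"):
    for l in ("alu_housing_center","black_housing_center","blue_housing_center","console","back_fence","end_fence"):
        print(c,l,[(x["conf"],x["point"]) for x in spot_in(c,l)][:2])
E
```

```text
pics
{'clock': 0.0, 'q': array([ 1.12841799e+00,  1.24504901e-01,  1.65170176e+00, -4.17839275e-05,
        1.36748017e+00, -8.25999155e-02]), 'qvel': array([-0.00063075,  0.00070033, -0.0002413 ,  0.00062786,  0.00182662,
        0.00163489]), 'joint_torque': array([ 1.25812830e-04, -4.17589831e+01, -3.59943080e+01,  7.74441613e-02,
        4.88443743e-02, -1.67447615e-04]), 'tcp_pos': array([0.22860112, 0.6077766 , 0.21337077]), 'ee_rot': array([-0.561992  , -3.09040343,  0.00319302]), 'ft_force': array([-0.5393966 , -0.19909749,  0.21663299]), 'moment': array([0.0324207 , 0.02043283, 0.01087733]), 'gripper_width': 0.09506617546969945}
scene {'fov_y': 53.37893268884732, 'cx': 317.6491231155237, 'cy': 236.04836450254012, 'eye': array([ 1.41459782, -0.00281011,  1.15500153]), 'orientation': array([0.54401559, 0.52821219, 1.51835362])}
side {'fov_y': 42.58141011507695, 'cx': 330.1555452245112, 'cy': 240.64466382989698, 'eye': array([-0.08505901, -1.1642944 ,  0.94865819]), 'orientation': array([ 0.94792079, -0.23263061, -0.41382849])}
wrist {'fov_y': 65.70646984690485, 'cx': 319.44331
[... 433 characters left out ...]
black_housing_center [(0.92, [0.482, -0.2506, 0.0474])]
scene blue_housing_center [(0.63, [0.6242, -0.1635, 0.0533]), (0.49, [0.6633, 0.2581, 0.0719])]
scene console [(0.57, [0.6368, 0.1997, 0.0536])]
scene back_fence [(0.66, [0.6816, 0.1886, 0.0719])]
scene end_fence [(0.6, [0.6677, 0.2628, 0.0717])]
side alu_housing_center [(0.66, [0.4618, -0.1343, 0.0489])]
side black_housing_center [(0.78, [0.4612, -0.2647, 0.0483]), (0.37, [0.4609, -0.132, 0.0468])]
side blue_housing_center [(0.71, [0.592, -0.1866, 0.0553])]
side console [(0.74, [0.5818, 0.1585, 0.0528])]
side back_fence [(0.4, [0.6726, 0.1765, 0.0735])]
side end_fence [(0.59, [0.6562, 0.2617, 0.0714]), (0.25, [0.5141, 0.4852, 0.0301])]
```

View pics/scene0.png

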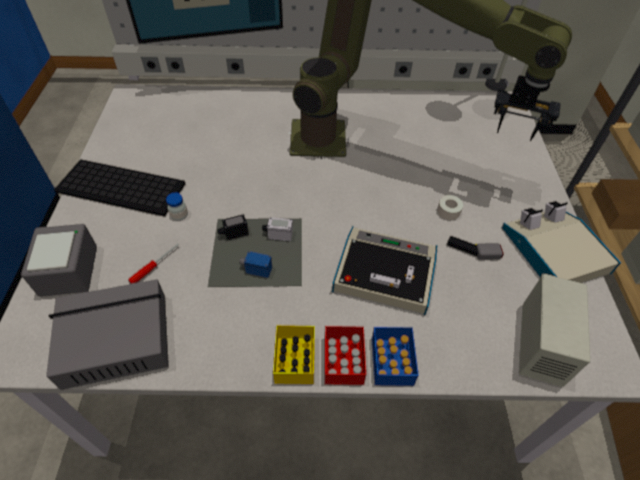

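View pics/side0.png

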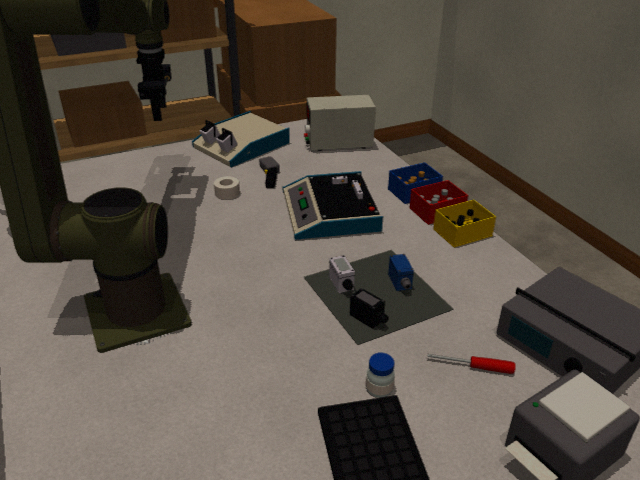

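View pics/wrist0.png

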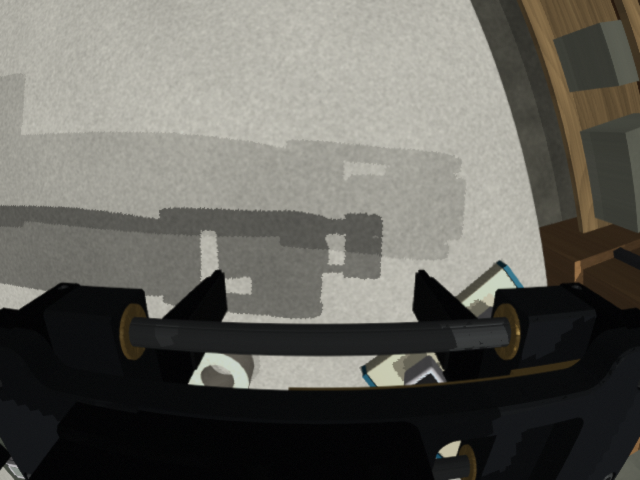

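```bash
cat > h.py <<'E'
from bench import *
import numpy as np, cv2
from scipy.spatial.transform import Rotation as Rn
def toolR(yaw): # yaw = world angle of tool y axis, tool z down
    y=np.array([np.cos(yaw),np.sin(yaw),0]);z=np.array([0,0,-1.]);x=np.cross(y,z)
    return np.c_[x,y,z]
def rel(pos,yaw,R=None):
    s=state();R0=Rn.from_rotvec(s["ee_rot"]).as_matrix()
    d=R0.T@(np.array(pos)-s["tcp_pos"]); w=Rn.from_matrix(R0.T@toolR(yaw)).as_rotvec()
    return np.round(d,4),np.round(w,4)
def cam(name):
    """returns eye, Rcv (world->cv cam), K/f params"""
    c=get_calibration(name); f=240/np.tan(np.radians(c["fov_y"]/2))
    if name=="wrist":
        s=state();R0=Rn.from_rotvec(s["ee_rot"]).as_matrix();T=np.array(c["tool_from_camera"])
        eye=s["tcp_pos"]+R0@T[:3,3]; Rw=R0@T[:3,:3]
    else: eye=np.array(c["eye"]);Rw=Rn.from_rotvec(c["orientation"]).as_matrix()
    return dict(name=name,eye=eye,R=Rw,f=f,cx=c["cx"],cy=c["cy"])
def proj(c,P):
    p=(np.atleast_2d(P)-c["eye"])@c["R"]; x,y,z=p[:,0],-p[:,1],-p[:,2]
    if c["name"]=="wrist":
        r=np.hypot(x,y);th=np.arctan2(r,z);k=np.where(r>1e-9,th/np.maximum(r,1e-9),1/z)
    else:k=1/z
    return np.c_[c["cx"]+c["f"]*k*x,c["cy"]+c["f"]*k*y]
def unproj(c,uv,h):
    uv=np.atleast_2d(uv).astype(float);a=(uv-[c["cx"],c["cy"]])/c["f"]
    if c["name"]=="wrist":
        r=np.linalg.norm(a,axis=1);d=np.c_[a*(np.sin(r)/np.maximum(r,1e-9))[:,None],np.cos(r)]
    else:d=np.c_[a,np.ones(len(a))]
    d=(d*[1,-1,-1])@c["R"].T
    return c["eye"]+d*((h-c["eye"][2])/d[:,2])[:,None]
E
python3 - <<'E'
from h import *
print(rel([0.465,-0.14,0.24],0.0), np.linalg.norm(rel([0.465,-0.14,0.24],0.0)[0])/0.0417)
E
```

```text
(array([-0.4845, -0.6173, -0.0253]), array([ 1.000e-04, -0.000e+00,  1.211e+00])) 18.828218108027436
```

Emit:
{"api": "play_rows", "payload": {"commands": [[[-0.02,-0.03,-0.03,0,0,0.06,1],[-0.05,-0.06,-0.03,0,0,0.12,1],[-0.08,-0.1,-0.03,0,0,0.19,1],[-0.105,-0.13,-0.03,0,0,0.25,1],[-0.13,-0.165,-0.03,0,0,0.32,1],[-0.155,-0.2,-0.03,0,0,0.38,1],[-0.18,-0.23,-0.03,0,0,0.45,1],[-0.205,-0.26,-0.03,0,0,0.52,1],[-0.23,-0.295,-0.03,0,0,0.58,1],[-0.255,-0.325,-0.03,0,0,0.64,1],[-0.28,-0.36,-0.03,0,0,0.7,1],[-0.305,-0.39,-0.03,0,0,0.77,1],[-0.33,-0.42,-0.03,0,0,0.83,1],[-0.355,-0.455,-0.03,0,0,0.89,1],[-0.38,-0.485,-0.03,0,0,0.95,1],[-0.41,-0.52,-0.03,0,0,1.02,1],[-0.435,-0.55,-0.03,0,0,1.09,1],[-0.46,-0.585,-0.03,0,0,1.15,1],[-0.4845,-0.617,-0.025,0,0,1.211,1],[-0.4845,-0.617,-0.025,0,0,1.211,1]]]}}

```text
clock: 2.42
tcp_pos: [0.4657, -0.145, 0.239]
ee_rot: [2.229, 2.212, -0.003]
ft_force: [-0.2, 0.1, -1.2]
gripper_width: 0.0948
```

```bash
python3 - <<'E'
from h import *
s=state();print(s["clock"],s["tcp_pos"],s["ee_rot"],s["q"],s["ft_force"],abs(s["qvel"]).max())
c=cam("wrist");im=capture("wrist");cv2.imwrite("pics/w1.png",im[:,:,::-1])
np.save("cam_w1.npy",c,allow_pickle=True)
print([(x["conf"],x["point"]) for x in spot_in("wrist","alu_housing_center")])
m=trace("wrist","alu_housing_center");print([x["conf"] for x in m])
if m: cv2.imwrite("pics/m1.png",m[0]["mask"].astype(np.uint8)*255)
E
```

```text
2.4167 [ 0.46565882 -0.14500553  0.23903947] [ 2.22937753  2.21215491 -0.00268984] [-4.10837772e-01 -2.59453966e-01  1.97310271e+00 -1.95537055e-03
  1.42771268e+00 -4.02803950e-01] [-0.21921351  0.13680856 -1.20869917] 0.06321267354682818
[(0.91, [0.4713, -0.1118, 0.0592])]
[0.92]
```

View pics/w1.png

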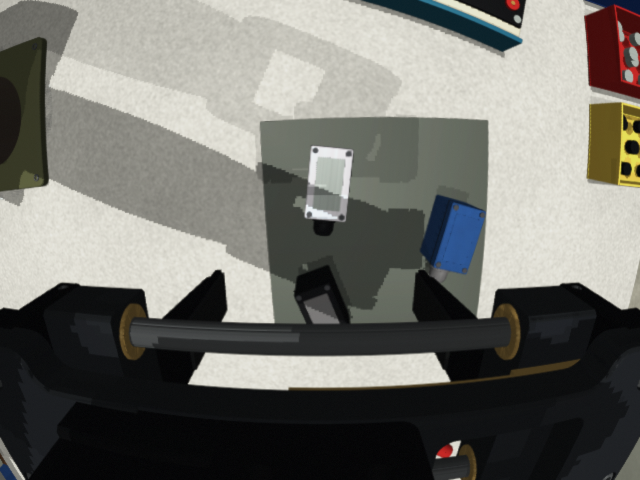

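```bash
python3 - <<'E'
from h import *
im=cv2.imread("pics/w1.png");c=np.load("cam_w1.npy",allow_pickle=True).item()
cr=cv2.resize(im[130:340,240:500],None,fx=3,fy=3,interpolation=cv2.INTER_CUBIC)[:600,:780];cv2.imwrite("pics/w1c.png",cr)
print(unproj(c,[(311,147),(354,151),(344,221),(305,218)],0.061))
m=cv2.imread("pics/m1.png",0);ys,xs=np.nonzero(m);print(xs.min(),xs.max(),ys.min(),ys.max())
E
```

```text
[[ 0.45957689 -0.07657965  0.061     ]
 [ 0.49950614 -0.08045165  0.061     ]
 [ 0.49031986 -0.14723377  0.061     ]
 [ 0.45300425 -0.1439928   0.061     ]]
305 353 146 235
```

View pics/w1c.png

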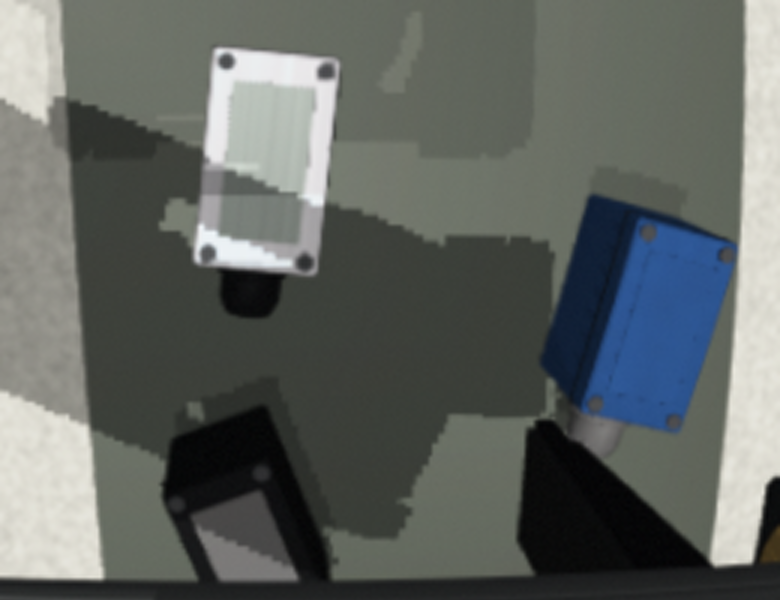

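```bash
cat >> h.py <<'E'
def fitbox(c,uv,h,x0):
    from scipy.optimize import least_squares
    L=np.array([[-.02,.035],[.02,.035],[.02,-.035],[-.02,-.035]])
    def pts(p):
        co,si=np.cos(p[2]),np.sin(p[2]);return np.c_[p[0]+L[:,0]*co-L[:,1]*si,p[1]+L[:,0]*si+L[:,1]*co,np.full(4,h)]
    r=least_squares(lambda p:(proj(c,pts(p))-uv).ravel(),x0);return r.x,r.fun.reshape(-1,2)
E
python3 - <<'E'
from h import *
c=np.load("cam_w1.npy",allow_pickle=True).item()
uv=np.array([(213,47),(340,62),(317,274),(194,263)])/3+[240,130]
x,f=fitbox(c,uv,0.061,[.475,-.11,0]);print(x,f)
print(rel([x[0],x[1],0.13],x[2]))
# approx console from earlier nets; corner coordinates
for n in("scene","side"):
    cc=cam(n);capture(n)
    for l in("console","back_fence","end_fence"):
        t=trace(n,l)
        if t:
            ys,xs=np.nonzero(t[0]["mask"]);print(n,l,t[0]["conf"],xs.mean(),ys.mean(),len(xs))
E
```

```text
[ 0.47577224 -0.11171566 -0.10393115] [[-0.09147503 -0.53458044]
 [ 0.44223557 -1.23574232]
 [ 0.10488045  1.04881471]
 [-0.44714718  0.81119357]]
(array([0.028 , 0.011 , 0.1094]), array([-0.0008, -0.0009,  0.103 ]))
scene console 0.74 386.28569189782166 270.2005955179439 6381
side console 0.63 330.987643020595 209.05606407322654 4370
side back_fence 0.49 357.8 188.44 125
```

Emit:
{"api": "play_rows", "payload": {"commands": [[[0.014,0.006,0.03,0,0,0.05,0.5],[0.028,0.011,0.06,0,0,0.1,0.5],[0.028,0.011,0.085,0,0,0.103,0.5],[0.028,0.011,0.1,0,0,0.103,0.5],[0.028,0.011,0.1,0,0,0.103,0.5],[0.028,0.011,0.1,0,0,0.103,0.5]]]}}

```text
clock: 3.47
tcp_pos: [0.4757, -0.1104, 0.1394]
ee_rot: [-2.33, -2.106, 0.001]
ft_force: [0.9, -1.0, 0.3]
gripper_width: 0.0718
```

```bash
python3 - <<'E'
from h import *
s=state();print(s["clock"],s["tcp_pos"],s["ee_rot"],s["ft_force"],abs(s["qvel"]).max(),s["gripper_width"])
c=cam("wrist");im=capture("wrist")
np.save("cam_w2.npy",c,allow_pickle=True);cv2.imwrite("pics/w2.png",im[:,:,::-1])
c1=np.load("cam_w1.npy",allow_pickle=True).item();print(unproj(c1,[(436.7,195.7),(421,250)],0.003))
E
```

```text
3.4667 [ 0.47571441 -0.11041114  0.1394443 ] [-2.32990242e+00 -2.10603003e+00  6.77509134e-04] [ 0.92781416 -0.95377921  0.30555933] 0.04501827385509525 0.07183269333214272
[[ 0.60033634 -0.13046679  0.003     ]
 [ 0.58506319 -0.19464768  0.003     ]]
```

View pics/w2.png

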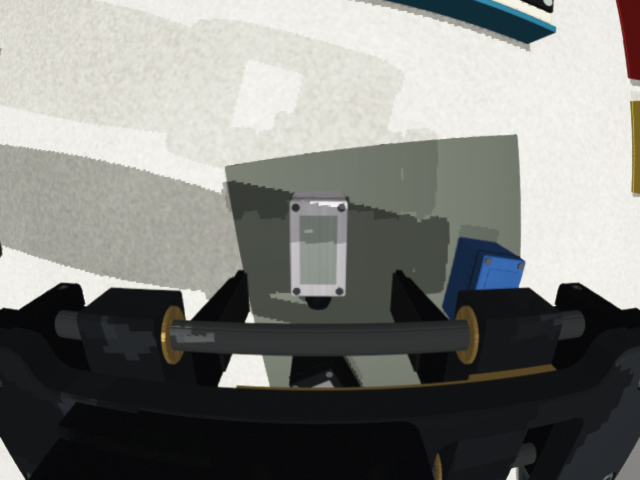

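```bash
python3 - <<'E'
from h import *
im=cv2.imread("pics/w2.png");c=np.load("cam_w2.npy",allow_pickle=True).item()
cr=cv2.resize(im[180:320,260:380],None,fx=4,fy=4,interpolation=cv2.INTER_CUBIC);cv2.imwrite("pics/w2c.png",cr)
E
```

```text
(no output)
```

View pics/w2c.png

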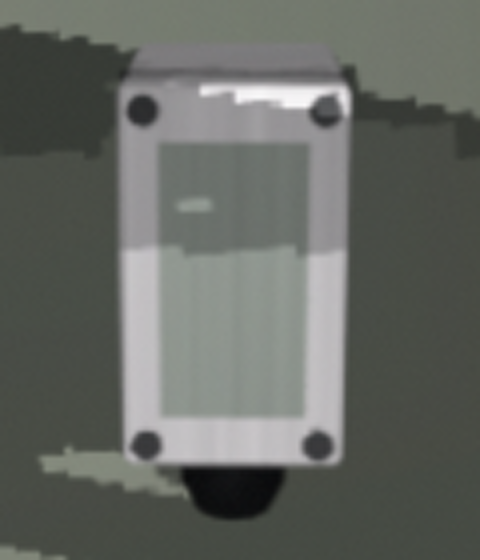

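```bash
python3 - <<'E'
from h import *
c=np.load("cam_w2.npy",allow_pickle=True).item()
uv=(np.array([(119,83),(351,83),(342,464),(125,464)])+.0)/4+[260,180]
x,f=fitbox(c,uv,0.061,[.475,-.11,0]);print(x,f)
print(rel([x[0],x[1],0.028],x[2]))
E
```

```text
[ 0.4761047  -0.11159866 -0.10520788] [[-0.60267624 -0.27335608]
 [ 0.50119895 -0.08011135]
 [ 0.39122528  0.32382153]
 [-0.28275883  0.12573109]]
(array([-0.0007, -0.0007,  0.1129]), array([0.0017, 0.0004, 0.0041]))
```

Emit:
{"api": "play_rows", "payload": {"commands": [[[-0.001,-0.001,0.02,0,0,0.003,0.5],[-0.001,-0.001,0.045,0,0,0.003,0.5],[-0.001,-0.001,0.07,0,0,0.003,0.5],[-0.001,-0.001,0.09,0,0,0.003,0.5],[-0.001,-0.001,0.105,0,0,0.003,0.5],[-0.001,-0.001,0.111,0,0,0.003,0.5],[-0.001,-0.001,0.111,0,0,0.003,0.5],[-0.001,-0.001,0.111,0,0,0.003,0.5],[-0.001,-0.001,0.111,0,0,0.003,-1],[-0.001,-0.001,0.111,0,0,0.003,-1],[-0.001,-0.001,0.111,0,0,0.003,-1],[-0.001,-0.001,0.111,0,0,0.003,-1],[-0.001,-0.001,0.111,0,0,0.003,-1],[-0.001,-0.001,0.111,0,0,0.003,-1]]], "newtons": 40}}

```text
clock: 4.68
tcp_pos: [0.4755, -0.1118, 0.0302]
ee_rot: [2.333, 2.102, 0.001]
ft_force: [-2.1, 0.4, 3.5]
gripper_width: 0.0401
```

```bash
python3 - <<'E'
from h import *
s=state();print(s["clock"],s["tcp_pos"],s["ee_rot"],s["ft_force"],s["moment"],abs(s["qvel"]).max(),s["gripper_width"])
E
```

```text
4.6833 [ 0.47554557 -0.11184253  0.03016156] [2.33313722e+00 2.10226243e+00 6.32611505e-04] [-2.10019247  0.39743182  3.49923146] [-0.06303182  0.5806525  -0.01261207] 0.0025108847019211754 0.040051928689788935
```

```bash
python3 - <<'E'
from h import *
print(rel([.63,.12,.2],-.105))
E
```

```text
(array([ 0.2466,  0.1297, -0.1698]), array([0.001 , 0.0004, 0.001 ]))
```

Emit:
{"api": "play_rows", "payload": {"commands": [[[0,0,-0.015,0,0,0,-1],[0,0,-0.04,0,0,0,-1],[0,0,-0.07,0,0,0,-1],[0.01,0.005,-0.1,0,0,0,-1],[0.03,0.015,-0.13,0,0,0,-1],[0.055,0.03,-0.155,0,0,0,-1],[0.085,0.045,-0.17,0,0,0,-1],[0.115,0.06,-0.17,0,0,0,-1],[0.145,0.075,-0.17,0,0,0,-1],[0.175,0.09,-0.17,0,0,0,-1],[0.205,0.105,-0.17,0,0,0,-1],[0.23,0.12,-0.17,0,0,0,-1],[0.245,0.13,-0.17,0,0,0,-1],[0.245,0.13,-0.17,0,0,0,-1],[0.245,0.13,-0.17,0,0,0,-1]]]}}

```text
clock: 5.93
tcp_pos: [0.6296, 0.1191, 0.1986]
ee_rot: [-2.332, -2.105, 0.003]
ft_force: [-0.1, -0.5, -2.4]
gripper_width: 0.04
```

```bash
python3 - <<'E'
from h import *
s=state();print(s["clock"],s["tcp_pos"],s["ee_rot"],s["ft_force"],abs(s["qvel"]).max(),s["gripper_width"])
c=cam("wrist");im=capture("wrist")
np.save("cam_w3.npy",c,allow_pickle=True);cv2.imwrite("pics/w3.png",im[:,:,::-1])
for l in ("console","back_fence","end_fence","back_pin","end_pin"):
    print(l,[(x["conf"],x["point"]) for x in spot_in("wrist",l)][:2])
E
```

```text
5.9333 [0.6296365  0.11906049 0.1986172 ] [-2.33202967 -2.10461613  0.00304923] [-0.07410999 -0.53627441 -2.36499926] 0.025561066859474808 0.040027492434221226
console [(0.66, [0.6066, 0.2127, 0.0568])]
back_fence [(0.67, [0.6791, 0.1919, 0.0679])]
end_fence [(0.77, [0.6582, 0.2613, 0.0752]), (0.55, [0.6313, 0.1422, 0.2302])]
back_pin [(0.58, [0.6726, 0.209, 0.0689])]
end_pin [(0.52, [0.6603, 0.2456, 0.0661])]
```

View pics/w3.png

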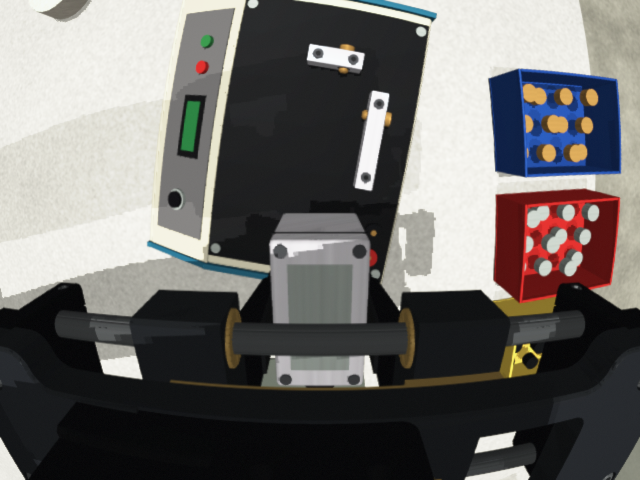

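```bash
python3 - <<'E'
import cv2
im=cv2.imread("pics/w3.png")
cv2.imwrite("pics/w3c.png",cv2.resize(im[30:200,290:410],None,fx=3.5,fy=3.5,interpolation=cv2.INTER_CUBIC))
E
```

```text
(no output)
```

View pics/w3c.png

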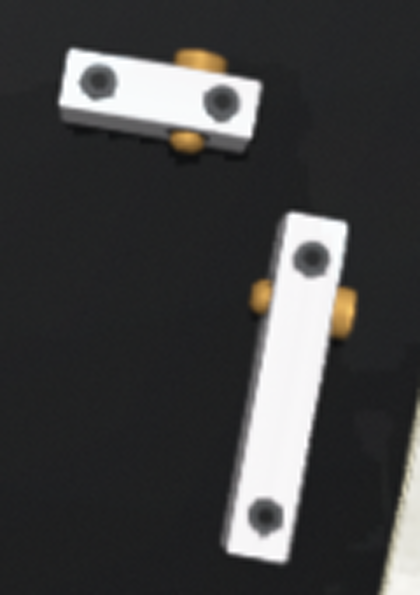

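```bash
cat >> h.py <<'E'
def fitnest(c,top,low,off,sc,x0=(.675,.25,-.13,-.05,-.03)):
    from scipy.optimize import least_squares
    uv=np.r_[np.array(top,float),np.array(low,float)]/sc+off
    def P(p):
        b,e=p[3],p[4]
        L=np.array([[e-.022,.014,.018],[e+.022,.014,.018],[e+.022,0,.018],[e-.022,0,.018],
           [0,b+.04,.018],[.014,b+.04,.018],[.014,b-.04,.018],[0,b-.04,.018],
           [e-.022,0,0],[e+.022,0,0],[0,b+.04,0],[0,b-.04,0]])
        co,si=np.cos(p[2]),np.sin(p[2])
        return np.c_[p[0]+L[:,0]*co-L[:,1]*si,p[1]+L[:,0]*si+L[:,1]*co,L[:,2]+.055]
    r=least_squares(lambda p:(proj(c,P(p))-uv).ravel(),x0,loss="soft_l1");return r.x,(proj(c,P(r.x))-uv)
E
python3 - <<'E'
from h import *
c=np.load("cam_w3.npy",allow_pickle=True).item()
x,f=fitnest(c,[(71,49),(262,82),(247,140),(62,108),(289,212),(347,221),(288,562),(228,550)],[(60,121),(244,152),(278,220),(222,543)],[290,30],3.5)
print(x);print(f.round(2))
co,si=np.cos(x[2]),np.sin(x[2]);W=lambda a,b:np.array([x[0]+a*co-b*si,x[1]+a*si+b*co])
print("home",W(-.02,-.035))
E
```

```text
[ 0.68793121  0.24398971 -0.26707578 -0.05469514 -0.03268824]
[[-0.54  0.06]
 [-0.02 -0.09]
 [ 1.51 -0.28]
 [-0.91 -0.41]
 [-0.17 -0.75]
 [ 0.48  0.2 ]
 [-0.1   0.09]
 [ 0.05  0.52]
 [ 0.41  0.44]
 [-0.02  0.31]
 [-0.   -0.13]
 [-0.21 -0.05]]
home [0.65940335 0.21550881]
```

```bash
cat >> h.py <<'E'
def nestW(x,L):
    L=np.atleast_2d(L);co,si=np.cos(x[2]),np.sin(x[2])
    return np.c_[x[0]+L[:,0]*co-L[:,1]*si,x[1]+L[:,0]*si+L[:,1]*co,.055+L[:,2]]
E
python3 - <<'E'
from h import *
x=[ 0.68793121,0.24398971,-0.26707578]
R=lambda a,b,c,d,z:[[a,c,z],[b,c,z],[b,d,z],[a,d,z]]
sh=[R(-.195,.045,-.194,.074,-.055),R(-.0,.014,-.0947,-.0147,.018),R(-.0547,-.0107,0,.014,.018),R(-.04,0,-.07,0,0)]
for n,f,(u0,v0,u1,v1) in(("scene","scene0",(320,210,460,320)),("side","side0",(270,160,400,250))):
    im=cv2.imread(f"pics/{f}.png");c=cam(n);k=5
    cr=cv2.resize(im[v0:v1,u0:u1],None,fx=k,fy=k,interpolation=cv2.INTER_CUBIC)
    for s in sh: cv2.polylines(cr,[((proj(c,nestW(x,s))-[u0,v0]+.5)*k).astype(int)],True,(0,255,0) if s is not sh[3] else (255,0,255),1)
    cv2.imwrite(f"pics/ov_{n}.png",cr)
E
```

```text
(no output)
```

View pics/ov_scene.png

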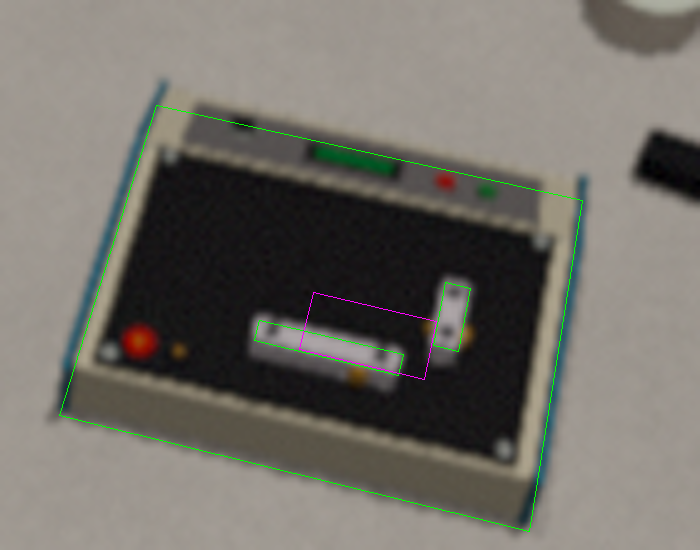

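View pics/ov_side.png

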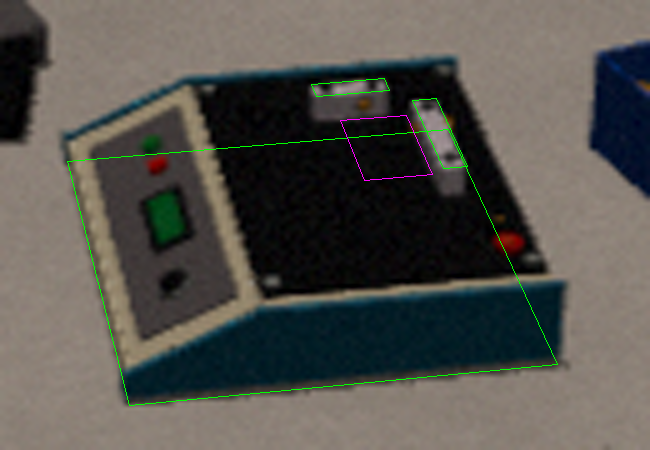

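```bash
cat >> h.py <<'E'
NX=[ 0.68793,0.24399,-0.26708]
def relnest(a,b,z):
    p=nestW(NX,[a,b,0])[0];return rel([p[0],p[1],z],NX[2])
def tcpnest():
    s=state();d=s["tcp_pos"]-nestW(NX,[0,0,0])[0];co,si=np.cos(NX[2]),np.sin(NX[2])
    R0=Rn.from_rotvec(s["ee_rot"]).as_matrix();F=np.array([[co,si,0],[-si,co,0],[0,0,1]])
    return F@d, F@s["ft_force"], np.arctan2(R0[1,1],R0[0,1])-NX[2], R0[:,2].round(4)
E
python3 - <<'E'
from h import *
print(relnest(-.045,-.06,.115),tcpnest())
E
```

```text
(array([ 0.0799, -0.0095,  0.0852]), array([0.001 , 0.0004, 0.1619])) (array([-0.02280441, -0.13728216,  0.14519661]), array([ 0.18553466,  0.51959646, -2.07951728]), np.float64(0.16193989974131723), array([ 9.e-04, -6.e-04, -1.e+00]))
```

Emit:
{"api": "play_rows", "payload": {"commands": [[[0.02,-0.002,0,0,0,0.04,-1],[0.04,-0.005,0.005,0,0,0.09,-1],[0.06,-0.0075,0.02,0,0,0.13,-1],[0.075,-0.0095,0.04,0,0,0.162,-1],[0.08,-0.0095,0.06,0,0,0.162,-1],[0.08,-0.0095,0.075,0,0,0.162,-1],[0.08,-0.0095,0.085,0,0,0.162,-1],[0.08,-0.0095,0.085,0,0,0.162,-1],[0.08,-0.0095,0.085,0,0,0.162,-1]]]}}

```text
clock: 6.98
tcp_pos: [0.6286, 0.1972, 0.1149]
ee_rot: [2.498, 1.904, -0.001]
ft_force: [0.8, -0.7, -2.8]
gripper_width: 0.0397
```

```bash
python3 - <<'E'
from h import *
s=state();print(s["clock"],s["tcp_pos"],s["gripper_width"],tcpnest())
c=cam("wrist");im=capture("wrist")
np.save("cam_w4.npy",c,allow_pickle=True);cv2.imwrite("pics/w4.png",im[:,:,::-1])
for n in("scene","side"): cv2.imwrite(f"pics/{n}4.png",capture(n)[:,:,::-1])
E
```

```text
6.9833 [0.62863626 0.19719272 0.11492443] 0.03970353365051792 (array([-0.04484097, -0.06078668,  0.05992443]), array([ 0.91580066, -0.45429868, -2.84382863]), np.float64(-0.0010249591342497144), array([ 1.e-04, -9.e-04, -1.e+00]))
```

View pics/w4.png

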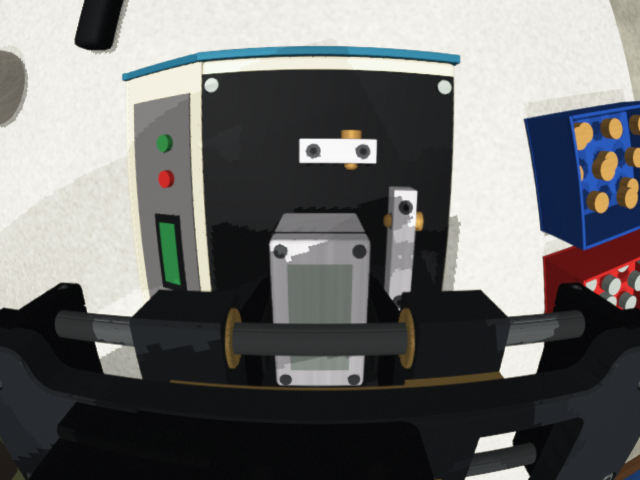

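```bash
python3 - <<'E'
from h import *
im=cv2.imread("pics/w4.png");c=np.load("cam_w4.npy",allow_pickle=True).item()
u0,v0,k=255,115,4;cr=cv2.resize(im[v0:v0+150,u0:u0+190],None,fx=k,fy=k,interpolation=cv2.INTER_CUBIC)
R=lambda a,b,c,d,z:[[a,c,z],[b,c,z],[b,d,z],[a,d,z]]
for s in [R(-.0,.014,-.0947,-.0147,.018),R(-.0547,-.0107,0,.014,.018),R(-.0547,-.0107,0,.0,.0)]:
    cv2.polylines(cr,[((proj(c,nestW(NX,s))-[u0,v0]+.5)*k).astype(int)],True,(0,255,0),1)
p,f,yw,_=tcpnest()
# expected housing top outline
t=[[p[0]+a,p[1]+b,p[2]-.027+.058] for a,b in((-.02,.035),(.02,.035),(.02,-.035),(-.02,-.035))]
cv2.polylines(cr,[((proj(c,nestW(NX,t))-[u0,v0]+.5)*k).astype(int)],True,(255,0,255),1)
t=[[p[0]+a,p[1]+.035,p[2]-.027] for a in(-.02,.02)]
cv2.polylines(cr,[((proj(c,nestW(NX,t))-[u0,v0]+.5)*k).astype(int)],True,(255,0,255),1)
cv2.imwrite("pics/ov4.png",cr)
E
```

```text
(no output)
```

View pics/ov4.png

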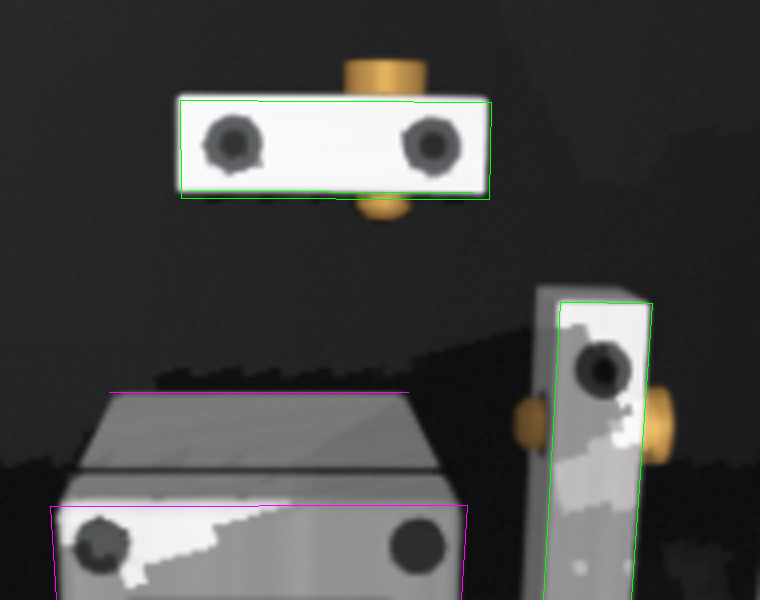

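Emit:
{"api": "play_rows", "payload": {"commands": [[[0,0,0.01,0,0,0,-1],[0,0,0.018,0,0,0,-1],[0,0,0.024,0,0,0,-1],[0,0,0.028,0,0,0,-1],[0,0,0.031,0,0,0,-1],[0,0,0.032,0,0,0,-1],[0,0,0.032,0,0,0,-1]]]}}

```text
clock: 7.72
tcp_pos: [0.6298, 0.1978, 0.0845]
ee_rot: [2.497, 1.904, 0.004]
ft_force: [-0.2, 0.7, -3.0]
gripper_width: 0.0401
```

```bash
python3 - <<'E'
from h import *
s=state();print(s["clock"],s["tcp_pos"],s["gripper_width"],tcpnest(),s["moment"])
E
```

```text
7.7167 [0.62981778 0.1977567  0.08452526] 0.040071935971824846 (array([-0.04385017, -0.05993088,  0.02952526]), array([-0.41722397,  0.60290053, -2.96874809]), np.float64(-0.0007255493104126876), array([ 3.e-03, -1.e-04, -1.e+00])) [-0.10364678  0.09323972 -0.03853371]
```

Emit:
{"api": "play_rows", "payload": {"commands": [[[0,0,0.0015,0,0,0,-1],[0,0,0.003,0,0,0,-1],[0,0,0.003,0,0,0,-1],[0,0,0.003,0,0,0,-1]]]}}

```text
clock: 8.05
tcp_pos: [0.6303, 0.1979, 0.0823]
ee_rot: [2.496, 1.903, 0.005]
ft_force: [-0.3, 0.0, 0.2]
gripper_width: 0.0399
```

```bash
python3 - <<'E'
from h import *
s=state();print(s["clock"],s["tcp_pos"],s["gripper_width"],tcpnest(),s["moment"])
E
```

```text
8.05 [0.63029946 0.19791629 0.08226437] 0.03993031239239358 (array([-0.04342769, -0.05964982,  0.02726437]), array([-0.29738711, -0.03880467,  0.16972192]), np.float64(-0.0007657490994523175), array([ 4.2e-03,  2.0e-04, -1.0e+00])) [-0.11576592  0.15771018 -0.01720891]
```

Emit:
{"api": "play_rows", "payload": {"commands": [[[0.004,0.004,0,0,0,0,-1],[0.008,0.008,0,0,0,0,-1],[0.012,0.012,0,0,0,0,-1],[0.016,0.015,0,0,0,0,-1],[0.0195,0.0175,0,0,0,0,-1],[0.0195,0.0175,0,0,0,0,-1],[0.0195,0.0175,0,0,0,0,-1]]]}}

```text
clock: 8.63
tcp_pos: [0.6526, 0.2125, 0.0823]
ee_rot: [2.496, 1.904, 0.006]
ft_force: [-0.2, 0.6, -1.7]
gripper_width: 0.0396
```

```bash
python3 - <<'E'
from h import *
s=state();print(s["clock"],s["tcp_pos"],s["gripper_width"],tcpnest(),s["moment"])
c=cam("wrist");cv2.imwrite("pics/w5.png",capture("wrist")[:,:,::-1])
E
```

```text
8.6333 [0.65264498 0.21251822 0.08233253] 0.039607694163628596 (array([-0.02572811, -0.03966825,  0.02733253]), array([-0.31967173,  0.51306823, -1.74534116]), np.float64(-0.0005259792915575656), array([ 4.5e-03,  6.0e-04, -1.0e+00])) [-0.07849356  0.12687571 -0.01998543]
```

View pics/w5.png

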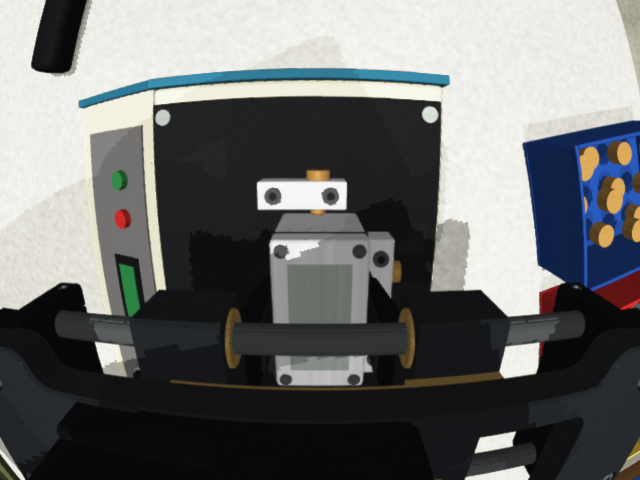

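Emit:
{"api": "play_rows", "payload": {"commands": [[[0.0015,0.0015,0.0005,0,0,0,-1],[0.003,0.003,0.001,0,0,0,-1],[0.0045,0.0045,0.001,0,0,0,-1],[0.005,0.005,0.001,0,0,0,-1],[0.005,0.005,0.001,0,0,0,-1],[0.005,0.005,0.001,0,0,0,-1]]]}}

```text
clock: 9.18
tcp_pos: [0.6574, 0.2149, 0.0822]
ee_rot: [2.496, 1.904, -0.001]
ft_force: [-7.7, -3.5, 5.5]
gripper_width: 0.0395
```

```bash
python3 - <<'E'
from h import *
s=state();print(s["clock"],s["tcp_pos"],s["gripper_width"],tcpnest(),s["moment"])
E
```

```text
9.1833 [0.65740728 0.21487044 0.08217912] 0.03951532497936723 (array([-0.02175544, -0.03614258,  0.02717912]), array([-6.5029086 , -5.3833426 ,  5.51330932]), np.float64(-0.0004102918894305918), array([ 8.0e-04, -1.6e-03, -1.0e+00])) [-0.73965904  1.56178449  0.07160045]
```

Emit:
{"api": "play_rows", "payload": {"commands": [[[0.002,0.002,0,0,0,0,-1],[0.003,0.003,0,0,0,0,-1],[0.003,0.003,0,0,0,0,-1],[0.003,0.003,0,0,0,0,-1]]]}}

```text
clock: 9.52
tcp_pos: [0.6577, 0.2152, 0.0825]
ee_rot: [-2.498, -1.904, 0.016]
ft_force: [-12.4, -6.2, 8.5]
gripper_width: 0.0398
```

```bash
python3 - <<'E'
from h import *
s=state();print(s["clock"],s["tcp_pos"],s["gripper_width"],tcpnest(),s["moment"])
c=cam("wrist");np.save("cam_w6.npy",c,allow_pickle=True);cv2.imwrite("pics/w6.png",capture("wrist")[:,:,::-1])
E
```

```text
9.5167 [0.65773885 0.21516046 0.08246905] 0.03979335384956031 (array([-0.02151216, -0.03577534,  0.02746905]), array([-10.32665741,  -9.26023242,   8.52265793]), np.float64(-0.001111949515062216), array([-0.0086, -0.0056, -0.9999])) [-1.16540865  2.49129653 -0.243819  ]
```

View pics/w6.png

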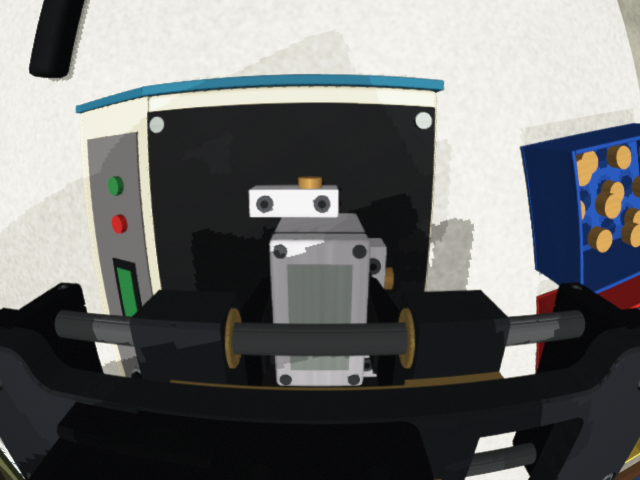

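Emit:
{"api": "play_rows", "payload": {"commands": [[[0.003,0.003,0.001,-0.006,0.006,0,-1],[0.0035,0.0035,0.0015,-0.014,0.015,0,-1],[0.0035,0.0035,0.0015,-0.014,0.015,0,-1],[0.0035,0.0035,0.0015,-0.014,0.015,0,-1],[0.0035,0.0035,0.0015,-0.014,0.015,0,-1],[0.0035,0.0035,0.0015,-0.014,0.015,0,-1]]]}}

```text
clock: 10.07
tcp_pos: [0.6578, 0.2155, 0.0822]
ee_rot: [-2.497, -1.903, 0.003]
ft_force: [-20.0, -8.2, 14.6]
gripper_width: 0.0398
```

```bash
python3 - <<'E'
from h import *
s=state();print(s["clock"],s["tcp_pos"],s["gripper_width"],tcpnest(),s["moment"])
c=cam("wrist");np.save("cam_w6.npy",c,allow_pickle=True);cv2.imwrite("pics/w7.png",capture("wrist")[:,:,::-1])
im=cv2.imread("pics/w7.png");cv2.imwrite("pics/w7c.png",cv2.resize(im[165:315,235:415],None,fx=4,fy=4,interpolation=cv2.INTER_CUBIC))
s=state();print(s["clock"],s["tcp_pos"],tcpnest(),abs(s["qvel"]).max())
for n in("scene","side"): cv2.imwrite(f"pics/{n}7.png",capture(n)[:,:,::-1])
im=cv2.imread("pics/side7.png");cv2.imwrite("pics/side7c.png",cv2.resize(im[140:270,260:440],None,fx=4,fy=4,interpolation=cv2.INTER_CUBIC))
E
```

```text
10.0667 [0.65777061 0.21548216 0.08221326] 0.03978686926573673 (array([-0.02156643, -0.03545666,  0.02721326]), array([-17.07724106, -13.1832998 ,  14.60501206]), np.float64(-0.0016275780355441416), array([-2.7e-03,  4.0e-04, -1.0e+00])) [-1.51637008  3.52213557 -0.17928705]
10.1167 [0.65774567 0.21551269 0.08221763] (array([-0.02159854, -0.0354338 ,  0.02721763]), array([-15.66323627, -12.53599606,  14.42450291]), np.float64(-0.0015865818952929822), array([-2.8e-03,  5.0e-04, -1.0e+00])) 0.002120416451009585
```

View pics/w7c.png

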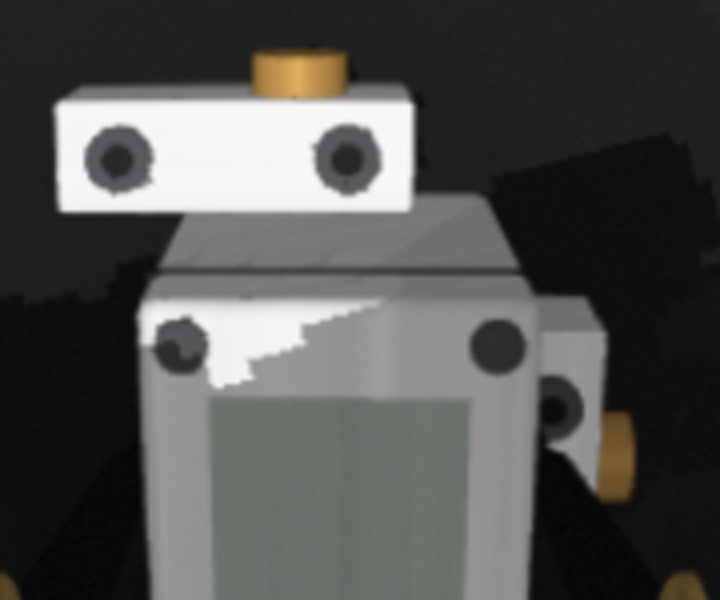

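View pics/side7c.png

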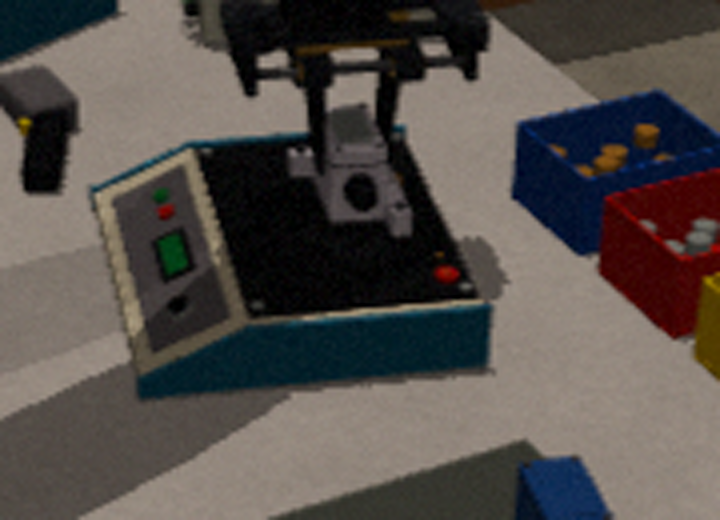

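```bash
python3 - <<'E'
from h import *
c=np.load("cam_w6.npy",allow_pickle=True).item();p,f,yw,zt=tcpnest()
co,si=np.cos(NX[2]),np.sin(NX[2]);F=np.array([[co,si],[-si,co]])
def nn(uv,h):
    P=unproj(c,np.array(uv)/4+[235,165],h)[:,:2]-NX[:2];return ((F@P.T).T*1000).round(2)
print("tcp",p*1000)
print("end fence inner top edge",nn([(100,212),(350,212)],.073))
print("end fence outer top",nn([(100,101),(350,101)],.073))
print("end fence corners",nn([(56,101),(413,101),(413,212),(58,212)],.073))
print("housing plain top edge",nn([(220,298),(450,298)],.113))
print("housing side edges L",nn([(140,330),(150,560)],.113),"R",nn([(538,330),(529,560)],.113))
print("back fence outer top edge",nn([(606,335),(598,480)],.073), "far end",nn([(570,333)],.073))
print("plain face base vs fence line: lid seam",nn([(160,270),(518,270)],.113-.008))
E
```

```text
tcp [-21.61017547 -35.45482574  27.18235473]
end fence inner top edge [[-49.88   0.83]
 [-18.88   0.67]]
end fence outer top [[-49.41  14.71]
 [-18.87  14.43]]
end fence corners [[-54.91  14.81]
 [-11.23  14.43]
 [-11.13   0.66]
 [-55.21   0.88]]
housing plain top edge [[-31.74   0.4 ]
 [ -9.41   0.35]]
housing side edges L [[-39.7   -2.83]
 [-39.79 -27.61]] R [[ -0.68  -2.91]
 [ -0.61 -27.68]]
back fence outer top edge [[ 13.62 -15.2 ]
 [ 13.6  -35.  ]] far end [[  8.96 -14.91]]
plain face base vs fence line: lid seam [[-38.53   1.25]
 [ -1.85   1.18]]
```

Emit:
{"api": "play_rows", "payload": {"commands": [[[0.004,0.001,0.0005,-0.008,0.009,0.0,-1],[0.005,0.001,0.0005,-0.008,0.012,0.0,-1],[0.005,0.001,0.0005,-0.008,0.012,0.0,-1],[0.005,0.001,0.0005,-0.008,0.012,0.0,-1],[0.005,0.003,0.001,-0.012,0.012,0.0,-1],[0.005,0.0045,0.001,-0.014,0.012,0.0,-1],[0.005,0.0045,0.001,-0.014,0.012,0.0,-1],[0.005,0.0045,0.001,-0.014,0.012,0.0,-1],[0.005,0.0045,0.001,-0.014,0.012,0.0,-1],[0.005,0.0045,0.001,-0.014,0.012,0.0,-1]]], "newtons": 55}}

```text
clock: 11.05
tcp_pos: [0.658, 0.2161, 0.0823]
ee_rot: [-2.497, -1.903, -0.0]
ft_force: [-22.0, -11.2, 16.5]
gripper_width: 0.0399
```

```bash
python3 - <<'E'
from h import *
s=state();print(s["clock"],s["tcp_pos"],s["gripper_width"],tcpnest(),s["moment"])
c=cam("wrist");np.save("cam_w8.npy",c,allow_pickle=True);cv2.imwrite("pics/w8.png",capture("wrist")[:,:,::-1])
im=cv2.imread("pics/w8.png");cv2.imwrite("pics/w8c.png",cv2.resize(im[165:315,235:415],None,fx=4,fy=4,interpolation=cv2.INTER_CUBIC))
s=state();print(s["clock"],s["tcp_pos"],tcpnest(),abs(s["qvel"]).max())
E
```

```text
11.05 [0.65798979 0.21614349 0.08225382] 0.03994130222418634 (array([-0.02152956, -0.03476093,  0.02725382]), array([-18.25640317, -16.60399753,  16.49761567]), np.float64(-0.0015707031122098591), array([-0.0011,  0.0015, -1.    ])) [-2.06359132  4.19397455 -0.13216716]
11.1 [0.65794738 0.21611597 0.08220497] (array([-0.02156321, -0.03479867,  0.02720497]), array([-17.8052484 , -14.61828304,  16.73473589]), np.float64(-0.0015897692017998732), array([-0.0012,  0.0014, -1.    ])) 0.001536458572864374
```

View pics/w8c.png

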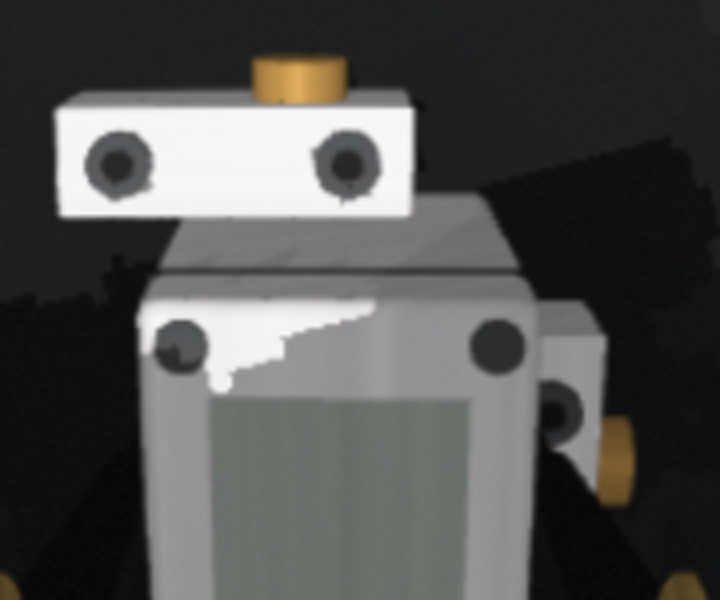

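Emit:
{"api": "play_rows", "payload": {"commands": [[[0.004,0.0,0.0,-0.004,0.01,0.0,-1],[0.006,0.0,0.0,-0.004,0.014,0.0,-1],[0.006,0.0,0.0,-0.004,0.014,0.0,-1],[0.006,0.0,0.0,-0.004,0.014,0.0,-1],[0.006,0.002,0.0005,-0.008,0.014,0.0,-1],[0.006,0.0045,0.001,-0.014,0.014,0.0,-1],[0.006,0.0045,0.001,-0.014,0.014,0.0,-1],[0.006,0.0045,0.001,-0.014,0.014,0.0,-1],[0.006,0.0045,0.001,-0.014,0.014,0.0,-1],[0.006,0.0045,0.001,-0.014,0.014,0.0,-1]]]}}

```text
clock: 11.93
tcp_pos: [0.6579, 0.2162, 0.0822]
ee_rot: [-2.497, -1.904, -0.0]
ft_force: [-23.4, -14.5, 18.1]
gripper_width: 0.0395
```

```bash
python3 - <<'E'
from h import *
s=state();print(s["clock"],s["tcp_pos"],s["gripper_width"],tcpnest(),s["moment"])
c=cam("wrist");np.save("cam_w9.npy",c,allow_pickle=True);cv2.imwrite("pics/w9.png",capture("wrist")[:,:,::-1])
im=cv2.imread("pics/w9.png");cv2.imwrite("pics/w9c.png",cv2.resize(im[165:315,235:415],None,fx=4,fy=4,interpolation=cv2.INTER_CUBIC))
s=state();print(s["clock"],s["tcp_pos"],tcpnest(),abs(s["qvel"]).max())
E
```

```text
11.9333 [0.65790114 0.21618998 0.08220255] 0.039529142489821284 (array([-0.02162733, -0.03473948,  0.02720255]), array([-18.7398335 , -20.14268775,  18.13812302]), np.float64(-0.0009047598843422988), array([-9.0e-04,  1.3e-03, -1.0e+00])) [-2.81773556  4.60960456  0.1263946 ]
11.9833 [0.65791932 0.21619692 0.08221286] (array([-0.02161163, -0.03472799,  0.02721286]), array([-18.14798539, -20.78998175,  19.46613352]), np.float64(-0.0008493032579983129), array([-8.0e-04,  1.3e-03, -1.0e+00])) 0.0018284584515681497
```

View pics/w9c.png

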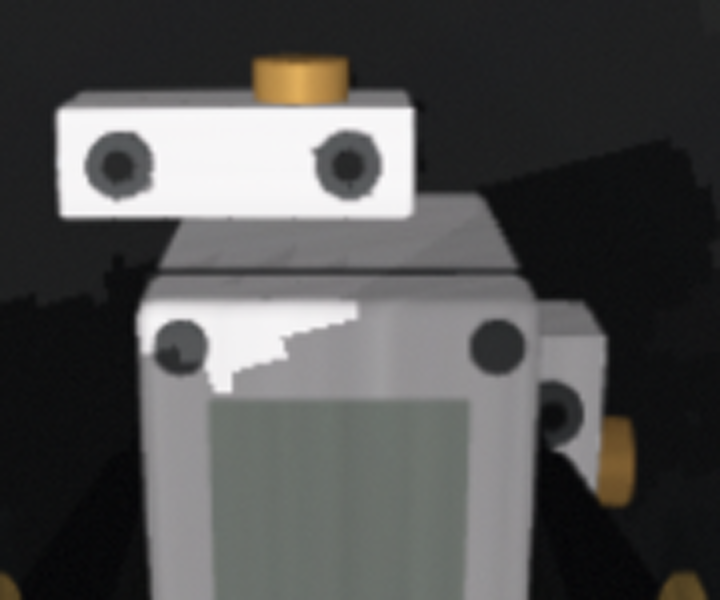

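```bash
python3 - <<'E'
from h import *
for i in range(12):
    im=capture("side" if i%2 else "scene")
    if i==10: cv2.imwrite("pics/scene9.png",im[:,:,::-1])
    if i%4==3: p,f,yw,z=tcpnest();print(state()["clock"],p.round(5),f.round(1),round(yw,4),z,state()["gripper_width"])
a=cv2.imread("pics/scene0.png");b=cv2.imread("pics/scene9.png")
for l in("black_housing_center","blue_housing_center"): print(l,[(x["conf"],x["point"]) for x in spot_in("scene",l)][:2])
E
```

```text
12.1833 [-0.02164 -0.03471  0.02719] [-18.8 -20.3  19. ] -0.0009 [-9.0e-04  1.4e-03 -1.0e+00] 0.03976202955385688
12.3833 [-0.02166 -0.03473  0.0272 ] [-18.  -20.9  18. ] -0.0008 [-9.0e-04  1.3e-03 -1.0e+00] 0.03969460449111091
12.5833 [-0.02164 -0.03474  0.02722] [-18.9 -19.8  18.9] -0.0009 [-9.0e-04  1.4e-03 -1.0e+00] 0.039608179429623074
black_housing_center [(0.69, [0.4857, -0.2507, 0.0498]), (0.24, [0.3841, 0.4323, 0.0339])]
blue_housing_center [(0.79, [0.6302, -0.1642, 0.051])]
```

View pics/scene9.png

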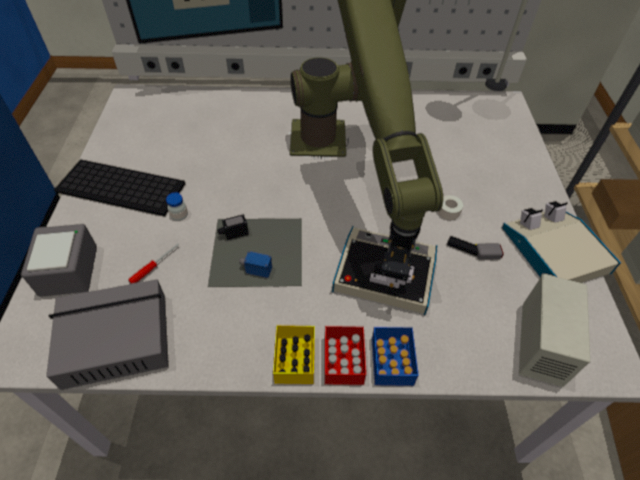

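The hold is stable, and the bystanders are where they were: black housing at pixel (233,227), blue at (258,264), jar, screwdriver, roll and scanner unchanged. I'm handing the job in.

```bash
python3 - <<'E'
from bench import *
print(close_job()); print(state()["clock"])
E
```

```text
the job is handed in; nothing more can be done
None
the job is handed in; nothing more can be done
```

I picked up the aluminium housing by its upper part and set it flat on the nest plate with its plain end to the end fence. I pressed it into the corner and handed the job in at about 12.6 s, still gripping it at 55 N. The hand-in gives no verdict.

**Last checks before handing in:**
- **Force:** the wrist read about 18–19 N towards the back fence, 20 N towards the end fence and 18–19 N downwards. It stayed steady for 0.6 s.
- **Hard stop:** more push gave under 0.1 mm of movement, so the housing was bearing on both fences.
- **Position:** the tool stood at about x -21.6, y -34.7 mm from my image-based estimate of the nest corner, against a nominal x -20, y -35. The nest fit and camera calibration are only good to about 2 mm, and in the same picture the housing edges lay on both fence faces.
- **Squareness:** it was square to the fences and upright within about 2 mrad, as read from the tool pose.
- **Bystanders:** none had visibly moved in the scene picture. The networks put both other housings within about 6 mm of their start, which is about their own accuracy.

**Corrected on the way:** the first press stopped about 0.6 mm short of the end fence. I eased the sideways push and pressed again along the fence until it stopped.

**Not checked directly:** the pin travel and the force on each fence have no reading. I inferred them from the hard stops and the wrist force.

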